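# Set and close the lever clamp on a plaster casting mould

## Task

Try the clamp lever as it stands: press it gently until the plaster mould is nipped and the lever firms up, and note how far down it has come, then lift it off again. Slide the crosshead along its rods to make up the difference, and press the lever down again so that it firms up just as the handle lies level. Leave the mould clamped like that; plaster chips, so never force the lever.

Things in the scene. Friction and masses are not known exactly. Their poses are not given: they have to be found in the camera images.
- clamp: Bench mould clamp, fixed to the table: plywood board 220 x 325 mm, 18 mm thick, with two steel guide rods (14 mm thick, 104 mm apart, axes 40 mm above the table). Its origin is on the table; its +y axis runs along the rods from the lever end to the end plate, x across, z up.
- end_plate (a point): Middle of the top edge of the grey end plate, 88 mm above the table. On the plate's mould side a round foot on a screw backs the mould; how far it is screwed out (0 to 10 mm) is not measured, so the mould slides freely some 2 to 12 mm before it is backed.
- crosshead (a joint): Slide of the crosshead along the rods in m, 0 to 0.055, growing towards the mould (clamp +y). It is an upright aluminium plate across the rods, 190 mm wide, 20 mm thick along the rods, 26 to 80 mm above the table; it carries lever, pivot and plunger along. It slides stiffly, about 22 N either way, and stays where it is put.
- ear_near (a point): Middle of the free end of the crosshead plate at the clamp's -x side, outside the rod, 66 mm above the table, 14 mm below the plate's top edge: 30 mm wide across the clamp, 20 mm thick along the rods; can be pinched from above, the fingers closing along the rods.
- ear_far (a point): The same point on the other end of the crosshead plate (clamp +x side).
- lever (a joint): Lever angle in rad: 0 fully up (57 degrees above level), growing as it is pressed down, 1.0 level, 1.4 its bottom stop. It swings in the clamp's upright y-z plane and stays where it is left. Each rad drives the plunger 30 mm out, so the crosshead moved 30 mm towards the mould makes the lever firm up 1 rad earlier, moved away later.
- lever_pivot (a point): Pivot of the lever, 87 mm above the table, on the crosshead; the lever turns about the clamp's x axis here.
- lever_grip (a point): Middle of the lever's black round grip (18 mm thick, 75 mm long), 100 mm from the pivot; the lever points to the clamp's -y side. Forces here, square to the lever: about 1 N moves it down, 2 N up; pushing the loose mould adds under 1 N; once the mould is nipped the force climbs about 0.5 N per mm. 3 N above free running is firm, 6 N above chips plaster. Let go, it springs back about 0.02 rad and stays.
- plunger: Plunger with a round rubber bumper, 40 mm across, on the mould side of the crosshead, 55 mm above the table; driven out towards the mould by the lever. Its origin is the middle of the bumper's face; the rubber gives about 1 mm for 7 N.
- mould_near: Plaster mould half next to the plunger: 80 mm across the clamp, 40 mm along the rods, 71 mm tall, about 0.2 kg, standing loose on the board between the rods. Its origin is the centre of its underside, 18 mm above the table.
- mould_far: The other plaster mould half, of the same size, standing behind the first with about 2 mm between them.
- pot: Bystander: small unfired clay pot, 72 mm across, 60 mm high; origin under its centre.
- tub: Bystander: black plastic tub, 85 x 150 x 50 mm; origin under its centre.
- rib: Bystander: flat wooden rib, 55 x 110 x 8 mm; origin under its centre.
Things that resemble listed ones, but are neither listed nor needed, are in the scene too. What is shaped like the mould_far but turquoise is not meant.

How it is judged:
By the outcome, as a careful person would: the job done as asked, in the order asked, and still so for the second after the job is handed in, with the robot touching nothing.
It also fails if it takes over 72 s, if anything falls off the work surface, if the arm or the gripper's body presses on something with over 40 N, if the wrist force passes 120 N, or if a joint passes its speed limit or range.

## Robot

A 7-joint arm with a two-finger parallel gripper is mounted at the origin on the work surface. World frame = base frame: x ahead of the robot, y to its left, z up, the work surface at z = 0. Lengths are in mm, angles in rad, forces in N, time in s.
With the tool pointing down it reaches from about 400 to 850 mm from the base axis. Payload 10.4 kg.
Tool frame: the origin (TCP) lies at the very end of the fingers, on their centre line; the grasp point (between the pads) lies 19 mm behind it; y points along the fingers, z is the direction in which the jaws open and shut, and the axes are right-handed (so a half turn about y gives the same grasp; the last joint's range is limited). The gripper opens to 85 mm and grips with 20 to 120 N. Pads are 22 mm wide; open, the fingers measure 114 mm over their backs; the gripper's body (76 mm by 85 mm) begins 54 mm behind the grasp point. The pads swing forward as they close: fully open they stand 13 mm farther back than shut.
Start: joints at [1.294, 0.332, -0.065, 1.46, 0.022, 1.35, -0.088], TCP at [156.948, -604.995, 231.338] pointing down, gripper open.
Joint ranges: [-2.6, 2.6], [-0.5, 2.12], [-1.47, 1.34], [0.16, 2.42], [-1.27, 4.41], [0.06, 2.06], [-2.6, 2.6]. Speed limits (rad/s): [2.22, 2.22, 2.79, 2.79, 3.14, 3.14, 3.14].

## Interface

Orientations are given as a rotation vector (axis times angle).
In Python, from bench import r, vision gives the robot as it stands. The module is installed in compiled form; this text tells all that it offers.
- The arm moves only by the tool step_arm, never from a script. Its argument "deltas" is a list of rows, each a list of 7 numbers: the shift along the tool's x, y, z in m, then the turn, a rotation vector about the tool's x, y, z in degrees, then the closure, from -1 (fully open) to 1 (shut). A call has 1 to 5 rows; each row is the pose to reach, as a shift and turn from the pose commanded when the call began, along the tool's axes at that moment; what a row does not reach only later rows make up. A row lasts 1/10 s, in which the tool goes at most 50 mm and 8.59 degrees, less where a joint would pass 70% of its speed; a pose out of reach is approached as far as the arm can. A call with a gripper value outside its range is refused whole. The fingers move at their own pace and stop on an object; the grip force is fixed at half the most. Time passes only in rows, so rows that repeat a pose let the fingers close. It gives the time, the measured TCP pose, the force and the opening at its end, in the units of the state.
- r.get_state(): the state, without advancing time (a new reading comes with each control period).
- vision.read_camera(name): name is "side" or "top"; returns a dict with "img" (400x640x3 uint8, red, green, blue), "z_map" (400x640 float32, mm along the optical axis (not along the pixel's ray), 0 where there is no reading), "K" (3x3 intrinsics, pixels), "dist" ([k1, k2, p1, p2, k3] as OpenCV has them; the pictures are not rectified), "rvec" (rotation vector, rad) and "tvec" (3), from world to camera coordinates, as OpenCV has them. Camera axes: x right, y down, z forward; pixel columns grow to the right and rows downward; lengths in mm; the calibration is good to about 2 mm. A picture is of the moment at which its call begins.
- r.hand_in(): hands the job in, once; it reports no verdict.
The state is a dict: "t": time; "q": joint angles; "joint_vel": joint speeds; "joint_torque": joint torques, N m; "ee_pos": TCP position; "orientation": TCP orientation; "ft_force": force on the tool from outside, world axes, zero at the start; "ft_torque": the same for the moment, N m; "width": finger opening in mm.
Only numpy, scipy, OpenCV 4.12 (cv2) and the standard library are available. Lean on these libraries where they do the work, as an engineer would, in place of code of your own. Each camera call takes 0.05 s, during which the arm holds its last target. There are 200 camera calls.

## Working session

There is one attempt and no reset: what is moved stays moved. The work goes in short steps, Python scripts to look and compute and a tool call to move; the robot and the scene stay as the last step left them, time stands still between calls to the robot, and variables do not carry over. Pictures are saved under pics/ and viewed, about 8 in all and at most 12, crops included, and the job is handed in when it is done.

Besides the shell and the picture viewer there is one more tool, called after "Request:" by a JSON object that holds its "op" and its "data". step_arm: Moves the arm, as the interface text tells. Its arguments: {"type":"object","properties":{"deltas":{"type":"array","items":{"type":"array","items":{"type":"number"}}}},"required":["deltas"]}

```bash
mkdir -p pics
cat > h.py <<'E'
import numpy as np, cv2
from bench import r, vision
def cam(n):
    c=vision.read_camera(n); c['R']=cv2.Rodrigues(np.array(c['rvec'],float))[0]; c['t']=np.array(c['tvec'],float).ravel(); return c
def save(c,f,box=None,s=1):
    im=c['img'][:,:,::-1]
    if box: x0,y0,x1,y1=box; im=im[y0:y1,x0:x1]
    cv2.imwrite(f,cv2.resize(im,None,fx=s,fy=s,interpolation=cv2.INTER_CUBIC))
def norm(c,uv): return cv2.undistortPoints(np.array(uv,float).reshape(-1,1,2),c['K'],np.array(c['dist'],float)).reshape(-1,2)
def onz(c,uv,z):
    d=np.c_[norm(c,uv),np.ones(len(norm(c,uv)))]@c['R']; o=-c['R'].T@c['t']
    return o+d*((z-o[2])/d[:,2])[:,None]
def dep(c,uv):
    uv=np.array(uv,int).reshape(-1,2); z=c['z_map'][uv[:,1],uv[:,0]]
    return (np.c_[norm(c,uv),np.ones(len(uv))]*z[:,None]-c['t'])@c['R']
def proj(c,P): return cv2.projectPoints(np.array(P,float).reshape(-1,3),np.array(c['rvec'],float),np.array(c['tvec'],float),c['K'],np.array(c['dist'],float))[0].reshape(-1,2)
E
python3 - <<'E'
from h import *
for n in('top','side'):
    c=cam(n); save(c,f'pics/{n}0.png',s=1.25); print(n,-c['R'].T@c['t'],c['K'][0,0])
s=r.get_state(); print(s)
E
```

```text
top [ 347.16151101   20.27899938 1303.03980394] 456.75329326949924
side [ 93.15976535 802.48813463 925.05192224] 405.1337375352901
{'t': 0.1, 'q': array([ 1.29442415,  0.33285102, -0.06468579,  1.46086052,  0.02160119,
        1.3498532 , -0.08848619]), 'joint_vel': array([-0.00120988, -0.001234  , -0.00199472, -0.00281267,  0.00224297,
       -0.00083076,  0.000848  ]), 'joint_torque': array([ 1.47750197e-03, -6.26748347e+01,  4.93271404e-02, -3.92428493e+01,
        1.64364791e-02,  6.98699383e-03,  1.64124339e-05]), 'ee_pos': array([ 156.81928755, -604.673003  ,  230.56747271]), 'orientation': array([-0.26641155,  2.08766185, -2.08501726]), 'ft_force': array([ 0.5873306 , -0.26501794, -0.3412976 ]), 'ft_torque': array([ 0.03572232,  0.0464628 , -0.02853258]), 'width': 85.56702367284136}
```

View pics/top0.png

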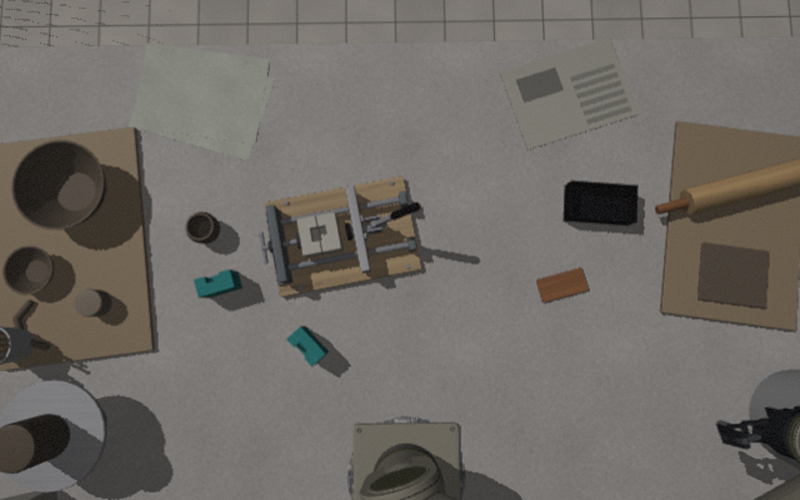

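View pics/side0.png

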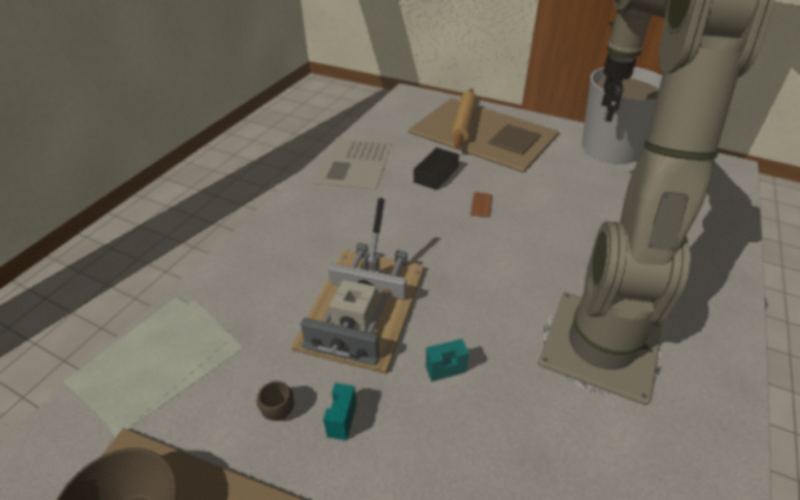

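The top view shows the clamp at about (343,236), with the lever pointing right (world -y), the crosshead at (358,228) and the end plate at (278,243). The turquoise blocks at (217,284) and (308,345) are decoys. The side view agrees. Next I'll enlarge both views.

Run:
```python
from h import *
t=cam('top'); s=cam('side')
a=cv2.resize(t['img'][130:245,200:350],None,fx=5,fy=5,interpolation=cv2.INTER_CUBIC)
b=cv2.resize(s['img'][150:300,230:350],None,fx=4.8,fy=4.8,interpolation=cv2.INTER_CUBIC)
cv2.imwrite('pics/a.png',cv2.convertScaleAbs(a[:,:,::-1],alpha=1.6)); cv2.imwrite('pics/b.png',cv2.convertScaleAbs(b[:600,:,::-1],alpha=1.6))
# orientation and heights from depth
uv=np.stack(np.meshgrid(np.arange(200,350),np.arange(130,245)),-1).reshape(-1,2)
P=dep(t,uv); np.save('P.npy',P)
for lo,hi in((12,24),(74,84),(84,93),(95,230)):
    m=(P[:,2]>lo)&(P[:,2]<hi)
    Q=P[m,:2].astype(np.float32); print(lo,hi,m.sum(),cv2.minAreaRect(Q) , Q.mean(0))
```

```text
12 24 4796 ((532.1082763671875, 136.1819305419922), (220.53347778320312, 324.3920593261719), 10.173600196838379) [527.2444 120.4253]
74 84 705 ((524.5357666015625, 162.62632751464844), (189.1925048828125, 242.8432159423828), 12.108561515808105) [531.98334 128.40417]
84 93 1157 ((522.9730834960938, 163.564697265625), (173.34202575683594, 239.95477294921875), 9.219024658203125) [520.0724  207.98468]
95 230 281 ((538.1996459960938, 84.83897399902344), (31.89470672607422, 242.47927856445312), 15.351696014404297) [552.5945    16.319569]
```

View pics/a.png

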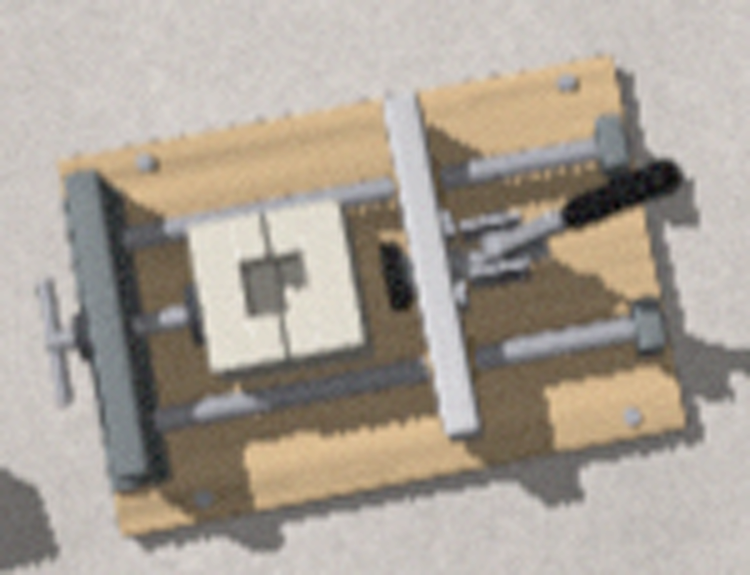

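View pics/b.png

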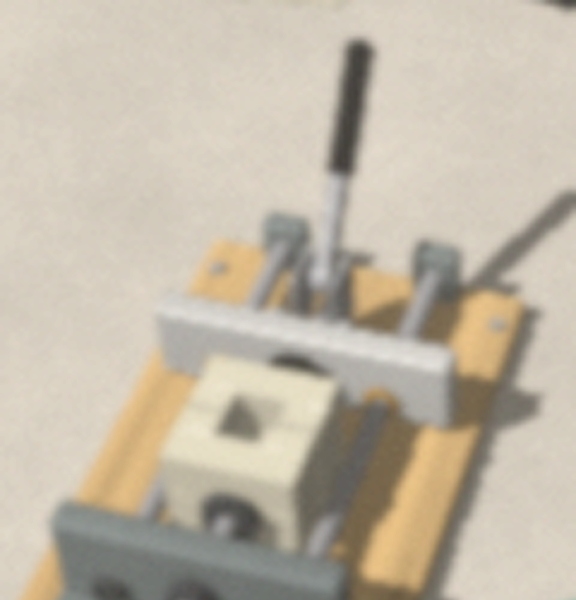

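The crops show the crosshead bar from (403,100) to (460,430), the black grip from (565,215) to (675,175), the mould halves at (215–365, 200–370), and the bumper at (397,277). The white mould pair between the rods is the one meant, since the turquoise blocks stand off the clamp.

Run:
```python
from h import *
t=cam('top')
O=np.array([532.1,136.2]); a=np.deg2rad(10.17); ex=np.array([np.cos(a),np.sin(a)]); ey=np.array([-ex[1],ex[0]])
C=lambda P: np.c_[(P[:,:2]-O)@ex,(P[:,:2]-O)@ey,P[:,2]]
def crop(pts): return np.array(pts,float)/5+np.array([200,130])-0.4
# bar top edges at z=80: corners
print('bar', C(onz(t,crop([(385,97),(415,95),(448,436),(477,432)]),80)).round(1))
print('plate',C(onz(t,crop([(68,178),(98,172),(118,488),(160,480)]),88)).round(1))
print('mould',C(onz(t,crop([(188,222),(343,200),(366,348),(212,374),(262,212),(288,358)]),89)).round(1))
print('bumper',C(onz(t,crop([(383,245),(408,300)]),75)).round(1))
g=dep(t,np.round(crop([(575,212),(600,200),(620,192),(640,184),(660,178)]))); print('grip',C(g).round(1),g.round(1))
P=np.load('P.npy'); Q=C(P); m=(Q[:,2]>95)&(Q[:,2]<240)&(Q[:,1]<0); Q=Q[m]; Q=Q[np.argsort(Q[:,2])]; print(Q[::8].round(0))
```

```text
bar [[ 95.6 -31.4  80. ]
 [ 93.6 -47.7  80. ]
 [-93.5 -31.1  80. ]
 [-94.3 -46.7  80. ]]
plate [[ 82.3 144.5  88. ]
 [ 82.5 128.   88. ]
 [-88.  146.   88. ]
 [-88.  123.3  88. ]]
mould [[ 46.   84.8  89. ]
 [ 42.    0.7  89. ]
 [-39.5   3.   89. ]
 [-37.6  86.3  89. ]
 [ 43.8  44.7  89. ]
 [-36.8  44.9  89. ]]
bumper [[ 16.2 -15.3  75. ]
 [-16.1 -23.2  75. ]]
grip [[ 2.000e-01 -1.198e+02  1.528e+02]
 [-2.000e-01 -1.326e+02  1.702e+02]
 [-4.000e-01 -1.425e+02  1.884e+02]
 [ 1.300e+00 -1.527e+02  1.954e+02]
 [-5.000e-01 -1.619e+02  2.084e+02]] [[553.5  18.3 152.8]
 [555.3   5.6 170.2]
 [556.8  -4.1 188.4]
 [560.4 -13.9 195.4]
 [560.2 -23.3 208.4]]
[[  -0.  -76.   95.]
 [ -13.  -85.   96.]
 [  13.  -65.   97.]
 [   4.  -80.   98.]
 [  13.  -76.  100.]
 [  -5.  -94.  101.]
 [  -3.  -81.  104.]
 [   2.  -85.  108.]
 [  -4.  -92.  115.]
 [  -6. -100.  118.]
 [  -1.  -98.  125.]
 [  -3. -103.  130.]
 [  -2. -106.  136.]
 [   3. -115.  141.]
 [  -5. -111.  144.]
 [  -5. -124.  151.]
 [   5. -123.  153.]
 [  -2. -125.  157.]
 [  -6. -132.  161.]
 [   2. -128.  165.]
 [  -8. -134.  167.]
 [   4. -136.  170.]
 [   3. -138.  174.]
 [  -5. -139.  178.]
 [  -4. -142.  182.]
 [  -6. -149.  185.]
 [  -1. -147.  188.]
 [  -5. -149.  192.]
 [  -4. -154.  195.]
 [  -8. -158.  198.]
 [   2. -155.  200.]
 [   8. -161.  202.]
 [   3. -163.  203.]
 [  -5. -161.  204.]
 [   1. -167.  207.]]
```

```bash
cat >> h.py <<'E'
from scipy.spatial.transform import Rotation as Ro
O=np.array([532.1,136.2]); a=np.deg2rad(10.17); ex=np.array([np.cos(a),np.sin(a)]); ey=np.array([-ex[1],ex[0]])
def W(p): return np.r_[O+p[0]*ex+p[1]*ey,p[2]]
def Cl(P): P=np.asarray(P); return np.r_[(P[:2]-O)@ex,(P[:2]-O)@ey,P[2]]
def FC(f): return np.r_[f[:2]@ex,f[:2]@ey,f[2]]
def goal(jaw):  # jaw 'x' or 'y': tool y down, z along +-clamp axis
    d=ex if jaw=='x' else ey; z=np.r_[d,0]; y=np.array([0,0,-1.]); return [Ro.from_matrix(np.c_[np.cross(y,s*z),y,s*z]) for s in(1,-1)]
def plan(p,jaw,s=None):
    s=s or r.get_state(); R0=Ro.from_rotvec(s['orientation'])
    t=R0.inv().apply(W(p)-s['ee_pos']); turns=[(R0.inv()*G).as_rotvec(degrees=True) for G in goal(jaw)]
    k=min(turns,key=np.linalg.norm); print('shift mm',t.round(1),'turns',k.round(2),[x.round(1) for x in turns])
def st():
    s=r.get_state(); print('t',s['t'],'clampTCP',Cl(s['ee_pos']).round(2),'F(clamp)',FC(s['ft_force']).round(2),'w',s['width'].round(1)); return s
E
python3 - <<'E'
from h import *
s=st(); R0=Ro.from_rotvec(s['orientation']).as_matrix(); print(R0.round(3)); plan([0,-124,300],'x'); plan([0,-124,230],'y')
E
```

```text
Traceback (most recent call last):
  File "h.py", line 29, in st
    s=r.get_state(); print('t',s['t'],'clampTCP',Cl(s['ee_pos']).round(2),'F(clamp)',FC(s['ft_force']).round(2),'w',s['width'].round(1)); return s
                                                                                                                    ^^^^^^^^^^^^^^^^
AttributeError: 'float' object has no attribute 'round'
```

```bash
sed -i "s/s\['width'\].round(1)/round(s['width'],1)/" h.py
python3 - <<'E'
from h import *
s=st(); R0=Ro.from_rotvec(s['orientation']).as_matrix(); print(R0.round(3)); plan([0,-124,300],'x'); plan([0,-124,230],'y')
E
```

```text
t 0.25 clampTCP [-500.14 -663.13  230.96] F(clamp) [ 0.61 -0.52  0.42] w 85.5
[[-0.968 -0.     0.251]
 [-0.251  0.001 -0.968]
 [ 0.    -1.    -0.001]]
shift mm [-539.8  -68.7 -499.5] turns [ 3.000e-02 -8.563e+01 -3.000e-02] [array([  0. , -85.6,  -0. ]), array([ 0. , 94.4,  0. ])]
shift mm [-539.8    1.3 -499.4] turns [0.04 4.37 0.  ] [array([ 0.000e+00, -1.756e+02, -1.000e-01]), array([0. , 4.4, 0. ])]
```

Request:
{"op": "step_arm", "data": {"deltas": [[-0.03,-0.03,-0.028,0,-6,0,1],[-0.06,-0.06,-0.056,0,-12,0,1],[-0.09,-0.07,-0.084,0,-18,0,1],[-0.12,-0.07,-0.112,0,-24,0,1],[-0.15,-0.07,-0.14,0,-28.5,0,1]]}}

```text
t: 0.75
ee_pos: [267.8, -430.4, 301.9]
orientation: [-0.706, 1.778, -1.781]
ft_force: [1.3, -1.4, -0.4]
width: 12.2
```

Request:
{"op": "step_arm", "data": {"deltas": [[-0.045,0,-0.011,0,-6,0,1],[-0.09,0,-0.022,0,-12,0,1],[-0.135,0,-0.033,0,-18,0,1],[-0.18,0,-0.044,0,-24,0,1],[-0.22,0,-0.055,0,-28.5,0,1]]}}

```text
t: 1.25
ee_pos: [391.2, -239.3, 301.5]
orientation: [-1.042, 1.438, -1.439]
ft_force: [0.7, -0.7, -0.6]
width: -0.1
```

Run:
```python
from h import *
s=st(); print(s['q'].round(2)); plan([0,-124,300],'x')
```

```text
t 1.25 clampTCP [-205.02 -344.71  301.49] F(clamp) [ 0.54 -0.81 -0.55] w -0.1
[ 0.94 -0.05 -0.47  1.74 -0.02  1.44  0.16]
shift mm [-291.6    1.4   75.7] turns [-2.000e-02 -2.834e+01  3.000e-02] [array([ -0. , -28.3,   0. ]), array([ -0. , 151.7,  -0. ])]
```

Request:
{"op": "step_arm", "data": {"deltas": [[-0.048,0,0.012,0,-6,0,1],[-0.096,0,0.025,0,-12,0,1],[-0.144,0,0.037,0,-18,0,1],[-0.19,0,0.049,0,-24,0,1],[-0.235,0,0.061,0,-28.3,0,1]]}}

```text
t: 1.75
ee_pos: [523.2, -36.0, 301.6]
orientation: [-1.287, 1.078, -1.08]
ft_force: [1.3, -0.8, -0.6]
width: -0.3
```

Run:
```python
from h import *
s=st(); print(s['q'].round(2)); plan([0,-124,220],'x')
```

```text
t 1.75 clampTCP [ -39.15 -167.97  301.6 ] F(clamp) [ 1.12 -0.98 -0.57] w -0.3
[ 0.65  0.14 -0.73  1.58  0.09  1.46  0.09]
shift mm [-44.1  81.6  39. ] turns [-0.04 -0.1   0.03] [array([-0. , -0.1,  0. ]), array([-1.000e-01,  1.799e+02, -1.000e-01])]
```

Request:
{"op": "step_arm", "data": {"deltas": [[-0.044,0.02,0.039,0,0,0,1],[-0.044,0.06,0.039,0,0,0,1],[-0.044,0.095,0.039,0,0,0,1],[-0.044,0.1,0.039,0,0,0,1],[-0.044,0.1,0.039,0,0,0,1]]}}

```text
t: 2.25
ee_pos: [553.1, 11.8, 201.3]
orientation: [-1.286, 1.083, -1.081]
ft_force: [0.1, -0.5, 0.4]
width: 0.3
```

Run:
```python
from h import *
s=st(); c=cam('side'); p=proj(c,W([0,-140,150]))[0].astype(int); print(p)
save(c,'pics/c.png',(p[0]-60,p[1]-70,p[0]+60,p[1]+50),5)
st()
```

```text
t 2.25 clampTCP [  -1.3  -126.2   201.32] F(clamp) [ 0.05 -0.47  0.37] w 0.3
[303 178]
t 2.3 clampTCP [  -0.52 -126.36  202.74] F(clamp) [0.24 0.3  0.28] w 0.4
```

View pics/c.png

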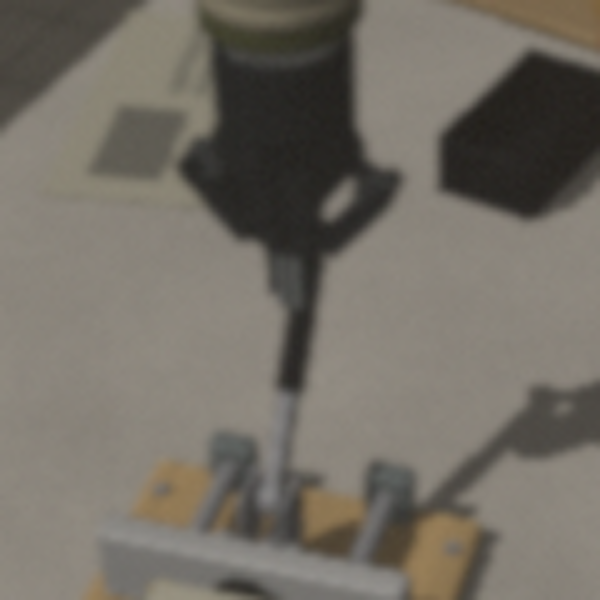

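The fingertip at (287,305) stands just on the near side of the grip (300,330), lined up to within a few mm. Now I'll take a force baseline and make contact.

```bash
cat >> h.py <<'E'
def av(n=5):
    F=[];P=[]
    for _ in range(n):
        vision.read_camera('top'); s=r.get_state(); F.append(FC(s['ft_force'])); P.append(Cl(s['ee_pos']))
    F=np.array(F);P=np.array(P); print('t',round(s['t'],2),'TCP',P.mean(0).round(2),'F',F.mean(0).round(2),'sd',F.std(0).round(2),P.std(0).round(2)); return P.mean(0),F.mean(0)
E
python3 -c "
from h import *
av(8)"
```

```text
t 2.7 TCP [  -0.31 -126.24  202.85] F [ 0.03 -0.02  0.13] sd [0.18 0.4  0.26] [0.27 0.13 0.59]
```

Request:
{"op": "step_arm", "data": {"deltas": [[0,0.01,0,0,0,0,1],[0,0.018,0,0,0,0,1],[0,0.022,0,0,0,0,1],[0.002,0.026,0,0,0,0,1],[0.004,0.028,0,0,0,0,1]]}}

```text
t: 3.2
ee_pos: [554.0, 8.2, 172.9]
orientation: [-1.286, 1.082, -1.081]
ft_force: [-0.7, 1.3, 1.3]
width: 0.2
```

```bash
python3 -c "
from h import *
av(5)"
```

```text
t 3.45 TCP [  -0.97 -130.1   173.16] F [ 0.26 -0.16  0.17] sd [0.45 0.35 0.45] [0.11 0.13 0.28]
```

Request:
{"op": "step_arm", "data": {"deltas": [[0.004,0.003,0,0,0,0,1],[0.008,0.006,0,0,0,0,1],[0.012,0.009,0,0,0,0,1],[0.015,0.012,0,0,0,0,1],[0.018,0.015,0,0,0,0,1]]}}

```text
t: 3.95
ee_pos: [557.3, -9.9, 158.0]
orientation: [-1.285, 1.082, -1.082]
ft_force: [0.2, 0.6, 0.0]
width: -0.2
```

```bash
python3 -c "
from h import *
av(5)"
```

```text
t 4.2 TCP [  -1.25 -148.33  157.93] F [-0.25 -0.1   0.33] sd [0.45 0.21 0.23] [0.09 0.34 0.3 ]
```

Run:
```python
from h import *
c=cam('side'); p=proj(c,W([0,-140,150]))[0].astype(int)
save(c,'pics/d.png',(p[0]-50,p[1]-40,p[0]+50,p[1]+50),6)
```

```text
(no output)
```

View pics/d.png

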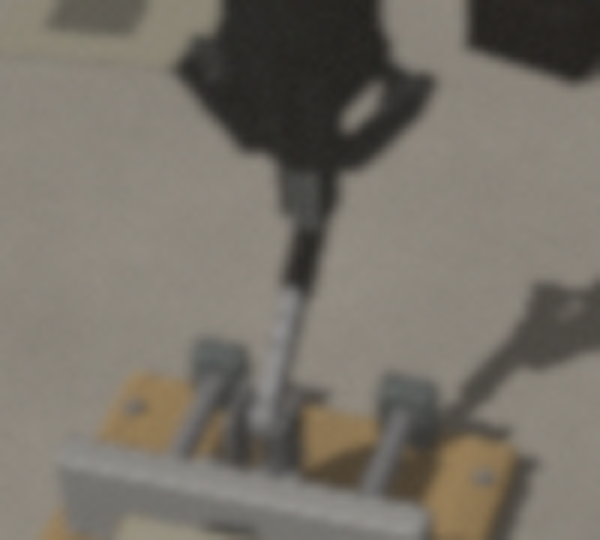

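Run:
```python
from h import *
c=cam('side')
def onx(uv,x=0):
    d=np.r_[norm(c,[uv])[0],1]@c['R']; o=-c['R'].T@c['t']
    n=np.r_[ex,0]; k=(np.dot(W([x,0,0])-o,n))/(d@n); return Cl(o+k*d)
for nm,uv in(('start: boundary',(243+290/5-.4,108+388/5-.4)),('start tip b',(230+357/4.8-.4,150+42/4.8-.4)),('start bound b',(230+341/4.8-.4,150+172/4.8-.4)),('start shaft low b',(230+322/4.8,150+270/4.8)),('now bound',(253+295/6-.4,138+287/6-.4)),('now shaft low',(253+265/6,138+410/6))): print(nm,onx(uv).round(1))
```

```text
start: boundary [   0.  -113.1  145.6]
start tip b [   0.  -153.3  214.8]
start bound b [   0.  -113.3  144.5]
start shaft low b [ -0.  -73.5  96.3]
now bound [   0.  -122.9  136.5]
now shaft low [  0.  -74.2  95.4]
```

Request:
{"op": "step_arm", "data": {"deltas": [[0.002,0.0025,0,0,0,0,1],[0.004,0.005,0,0,0,0,1],[0.006,0.0075,0,0,0,0,1],[0.009,0.0103,0,0,0,0,1],[0.009,0.0103,0,0,0,0,1]]}}

```text
t: 4.8
ee_pos: [558.5, -19.0, 147.4]
orientation: [-1.286, 1.083, -1.082]
ft_force: [-0.6, -0.4, 0.7]
width: -0.1
```

```bash
cat >> h.py <<'E'
def ang(P,h=11,yp=-88,rad=9):
    y=P[1]-h*np.sign(1)+0-yp; y=(P[1]-h)-yp if False else P[1]-yp-h; z=P[2]-87; L=np.hypot(y,z)
    return np.arctan2(z,-y)-np.arcsin(rad/L)
E
python3 -c "
from h import *
P,F=av(5); print(ang(P))"
```

```text
t 5.05 TCP [  -1.24 -156.99  147.87] F [-0.24  0.08  0.  ] sd [0.25 0.53 0.47] [0.09 0.14 0.15]
0.5607954635088601
```

Request:
{"op": "step_arm", "data": {"deltas": [[0.0008,0.0013,0,0,0,0,1],[0.0016,0.0026,0,0,0,0,1],[0.0024,0.0039,0,0,0,0,1],[0.0032,0.0051,0,0,0,0,1]]}}

```text
t: 5.45
ee_pos: [559.3, -21.6, 142.8]
orientation: [-1.285, 1.082, -1.082]
ft_force: [-0.3, 0.8, 1.1]
width: 0.3
```

```bash
python3 -c "
from h import *
P,F=av(4); print(ang(P))"
```

```text
t 5.65 TCP [  -1.19 -160.2   142.73] F [0.32 0.07 0.39] sd [0.38 0.49 0.87] [0.03 0.08 0.07]
0.500242229052229
```

Request:
{"op": "step_arm", "data": {"deltas": [[0.0008,0.0013,0,0,0,0,1],[0.0016,0.0026,0,0,0,0,1],[0.0023,0.0039,0,0,0,0,1],[0.003,0.0052,0,0,0,0,1]]}}

```text
t: 6.05
ee_pos: [559.8, -24.6, 137.6]
orientation: [-1.286, 1.082, -1.082]
ft_force: [-0.5, -0.1, 0.2]
width: 0.0
```

```bash
python3 -c "
from h import *
P,F=av(4); print(ang(P))"
```

```text
t 6.25 TCP [  -1.22 -163.2   137.5 ] F [0.41 0.17 0.18] sd [0.25 0.13 0.24] [0.03 0.07 0.11]
0.43979240620971666
```

Request:
{"op": "step_arm", "data": {"deltas": [[0.0008,0.0018,0,0,0,0,1],[0.0017,0.0036,0,0,0,0,1],[0.0017,0.0036,0,0,0,0,1]]}}

```text
t: 6.55
ee_pos: [560.1, -26.3, 133.9]
orientation: [-1.286, 1.082, -1.082]
ft_force: [0.7, -0.4, 0.1]
width: 0.2
```

```bash
python3 -c "
from h import *
P,F=av(4); print(ang(P))"
```

```text
t 6.75 TCP [  -1.19 -164.8   134.03] F [-0.25  0.56  0.27] sd [0.33 0.52 0.55] [0.01 0.03 0.04]
0.4012495730675746
```

Request:
{"op": "step_arm", "data": {"deltas": [[0.0008,0.0018,0,0,0,0,1],[0.0016,0.0036,0,0,0,0,1],[0.0016,0.0036,0,0,0,0,1]]}}

```text
t: 7.05
ee_pos: [560.3, -27.9, 130.3]
orientation: [-1.286, 1.082, -1.082]
ft_force: [0.5, 0.0, -0.3]
width: -0.1
```

```bash
python3 -c "
from h import *
P,F=av(4); print(ang(P))"
```

```text
t 7.25 TCP [  -1.21 -166.42  130.41] F [-0.5   0.03  0.18] sd [0.64 0.59 0.51] [0.01 0.04 0.04]
0.3612537638399316
```

```bash
cat >> h.py <<'E'
def mould():
    c=cam('side'); uv=np.stack(np.meshgrid(np.arange(230,350),np.arange(150,300)),-1).reshape(-1,2)
    P=dep(c,uv); Q=np.array([Cl(p) for p in P]); m=(abs(Q[:,2]-89)<5)&(abs(Q[:,0])<30)&(Q[:,1]>-25)&(Q[:,1]<110)
    print('mould top y', np.percentile(Q[m,1],[3,50,97]).round(1), m.sum())
    # lever: points near x=0 behind the crosshead
    m=(abs(Q[:,0])<9)&(Q[:,2]>100)&(Q[:,1]<-95)&(Q[:,1]>-150); L=Q[m]
    if len(L)>9: k=np.polyfit(L[:,1],L[:,2],1); print('lever slope deg',np.rad2deg(np.arctan(-k[0])).round(1),len(L))
E
python3 -c "
from h import *
mould()"
```

```text
mould top y [ 7.  50.2 85.9] 401
lever slope deg 52.8 89
```

Request:
{"op": "step_arm", "data": {"deltas": [[0.0007,0.0019,0,0,0,0,1],[0.0014,0.0038,0,0,0,0,1],[0.0014,0.0038,0,0,0,0,1]]}}

```text
t: 7.6
ee_pos: [560.6, -29.3, 126.4]
orientation: [-1.286, 1.082, -1.082]
ft_force: [0.3, -0.3, 0.1]
width: -0.0
```

```bash
python3 -c "
from h import *
P,F=av(4); print(ang(P))"
```

```text
t 7.8 TCP [  -1.22 -167.79  126.61] F [ 0.06 -0.14  0.06] sd [0.43 0.63 0.35] [0.01 0.07 0.04]
0.32036164710856047
```

Request:
{"op": "step_arm", "data": {"deltas": [[0.0007,0.0019,0,0,0,0,1],[0.0014,0.0038,0,0,0,0,1],[0.0014,0.0038,0,0,0,0,1]]}}

```text
t: 8.1
ee_pos: [560.8, -30.6, 122.7]
orientation: [-1.286, 1.082, -1.082]
ft_force: [-0.3, 0.3, 0.5]
width: 0.2
```

```bash
python3 -c "
from h import *
P,F=av(4); print(ang(P)); mould()"
```

```text
t 8.3 TCP [  -1.22 -169.2   122.81] F [-0.08  0.22  0.02] sd [0.19 0.2  0.37] [0.01 0.02 0.03]
0.2793855878237566
mould top y [ 8.8 51.3 86.9] 396
lever slope deg 46.6 76
```

Run:
```python
from h import *
c=cam('side'); save(c,'pics/e.png',(253,138,353,228),6)
```

```text
(no output)
```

View pics/e.png

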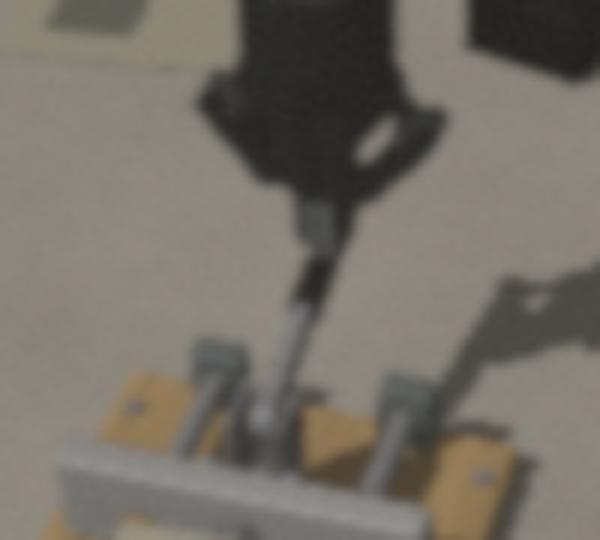

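The fingertip (318,240) is still on the grip, and the grip/shaft joint has moved to (302,303). I'll check the lever angle from that joint.

```bash
cat >> h.py <<'E'
def onx(c,uv,x=0):
    d=np.r_[norm(c,[uv])[0],1]@c['R']; o=-c['R'].T@c['t']; n=np.r_[ex,0]
    return Cl(o+d*(np.dot(W([x,0,0])-o,n)/(d@n)))
E
python3 - <<'E'
from h import *
c=cam('side'); print(onx(c,(253+302/6-.4,138+303/6-.4)))
for f in (57.3,45,40,35,30,25,20,16):
    g=np.deg2rad(f); q=[0,-88-62.5*np.cos(g)+9*np.sin(g),87+62.5*np.sin(g)+9*np.cos(g)]; u=proj(c,W(q))[0]; print(f,((u-[253,138]+.4)*6).round(0))
E
```

```text
[-1.28110288e-14 -1.31891181e+02  1.18320161e+02]
57.3 [289. 286.]
45 [297. 282.]
40 [300. 282.]
35 [302. 282.]
30 [305. 284.]
25 [307. 287.]
20 [309. 290.]
16 [311. 294.]
```

Request:
{"op": "step_arm", "data": {"deltas": [[0.0006,0.0019,0,0,0,0,1],[0.0011,0.0039,0,0,0,0,1],[0.0011,0.0039,0,0,0,0,1]]}}

```text
t: 8.75
ee_pos: [561.0, -31.8, 118.8]
orientation: [-1.286, 1.082, -1.082]
ft_force: [-0.1, -0.6, 1.1]
width: 0.2
```

```bash
python3 -c "
from h import *
P,F=av(4); print(ang(P)); mould()"
```

```text
t 8.95 TCP [  -1.22 -170.31  118.89] F [ 0.53  0.12 -0.02] sd [0.43 0.38 0.18] [0.01 0.05 0.03]
0.23795887011991448
mould top y [10.8 52.6 88.6] 399
lever slope deg 46.9 73
```

Request:
{"op": "step_arm", "data": {"deltas": [[0.0006,0.002,0,0,0,0,1],[0.0012,0.004,0,0,0,0,1],[0.0012,0.004,0,0,0,0,1]]}}

```text
t: 9.3
ee_pos: [561.2, -32.8, 114.8]
orientation: [-1.285, 1.082, -1.082]
ft_force: [0.1, 0.2, 0.9]
width: 0.2
```

```bash
python3 -c "
from h import *
P,F=av(4); print(ang(P))"
```

```text
t 9.5 TCP [  -1.22 -171.49  114.9 ] F [0.19 0.22 0.16] sd [0.29 0.23 0.27] [0.01 0.01 0.03]
0.1956877672125676
```

Request:
{"op": "step_arm", "data": {"deltas": [[0.0006,0.002,0,0,0,0,1],[0.0012,0.004,0,0,0,0,1],[0.0012,0.004,0,0,0,0,1]]}}

```text
t: 9.8
ee_pos: [561.4, -33.8, 110.9]
orientation: [-1.285, 1.082, -1.082]
ft_force: [0.3, 1.3, 2.0]
width: -0.0
```

```bash
python3 -c "
from h import *
P,F=av(4); print(ang(P)); mould()"
```

```text
t 10.0 TCP [  -1.18 -172.58  110.95] F [-0.02  1.1   1.31] sd [0.54 0.12 0.32] [0.02 0.03 0.02]
0.15405957546817253
mould top y [11.3 53.8 89. ] 409
lever slope deg 47.4 63
```

Request:
{"op": "step_arm", "data": {"deltas": [[0.0002,0.001,0,0,0,0,1]]}}

```text
t: 10.15
ee_pos: [561.5, -34.0, 110.2]
orientation: [-1.285, 1.081, -1.082]
ft_force: [-2.6, 1.7, 4.6]
width: 0.1
```

Request:
{"op": "step_arm", "data": {"deltas": [[0.0002,0.001,0,0,0,0,1]]}}

```text
t: 10.25
ee_pos: [561.6, -34.2, 109.2]
orientation: [-1.285, 1.081, -1.082]
ft_force: [-2.1, 1.4, 4.8]
width: 0.3
```

```bash
python3 -c "
from h import *
P,F=av(4); print(ang(P))"
```

```text
t 10.45 TCP [  -1.11 -172.97  109.06] F [-0.87  1.88  3.95] sd [0.36 0.34 0.42] [0.02 0.01 0.04]
0.13437845331775733
```

Request:
{"op": "step_arm", "data": {"deltas": [[0,-0.015,0,0,0,0,1],[0.002,-0.03,0.001,0,0,0,0.1],[0.014,-0.03,0.001,0,0,0,0.1],[0.014,-0.03,0.001,0,0,0,0.1],[0.014,-0.03,0.001,0,0,0,0.1]]}}

```text
t: 10.95
ee_pos: [564.7, -48.9, 138.7]
orientation: [-1.285, 1.083, -1.083]
ft_force: [-0.3, -0.2, 0.2]
width: 38.4
```

Run:
```python
from h import *
P,F=av(4); print(r.get_state()['width']); mould()
c=cam('side'); save(c,'pics/f.png',(253,118,353,218),6)
```

```text
t 11.15 TCP [  -0.57 -186.97  138.58] F [-0.55  0.05 -0.2 ] sd [0.49 0.23 0.16] [0.07 0.23 0.05]
38.34395955680982
mould top y [11.5 53.2 89. ] 404
lever slope deg 4.8 45
```

View pics/f.png

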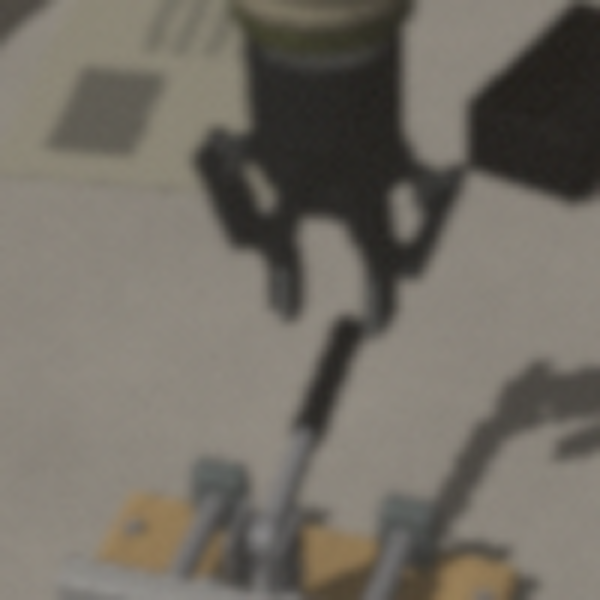

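The grip runs from (308,430) to its tip at (350,325), between the two open fingertips (285,315) and (375,325), seen from above and in front. Next I'll get its depth points and the sideways position.

Run:
```python
from h import *
c=cam('side')
for L in (62.5,80,100,137.5):
    for f in (8,):
        g=np.deg2rad(f); q=[0,-88-L*np.cos(g),87+L*np.sin(g)]; print(L,((proj(c,W(q))[0]-[253,118]+.4)*6).round(0))
T=[]
for (u,v) in ((308,425),(315,405),(322,388),(330,372),(337,355),(344,340)):
    uv=[round(253+u/6-.4),round(118+v/6-.4)]; T.append(Cl(dep(c,[uv])[0])); 
print(np.array(T).round(1))
P=Cl(r.get_state()['ee_pos']); print('tcp px',((proj(c,r.get_state()['ee_pos'])[0]-[253,118]+.4)*6).round(0))
```

```text
62.5 [315. 434.]
80 [325. 409.]
100 [336. 381.]
137.5 [357. 330.]
[[ 3.000e-01 -1.424e+02  1.098e+02]
 [ 2.500e+00 -1.587e+02  1.078e+02]
 [ 2.800e+00 -1.703e+02  1.103e+02]
 [-1.400e+00 -1.777e+02  1.134e+02]
 [-1.100e+00 -1.893e+02  1.161e+02]
 [ 1.000e-01 -2.035e+02  1.167e+02]]
tcp px [334. 325.]
```

Request:
{"op": "step_arm", "data": {"deltas": [[0,0.015,0.001,0,0,0,0.1],[0,0.03,0.001,0,0,0,0.1],[0,0.045,0.001,0,0,0,0.1],[0,0.052,0.001,0,0,0,0.1],[0,0.052,0.001,0,0,0,0.1]]}}

```text
t: 11.8
ee_pos: [564.9, -47.7, 85.3]
orientation: [-1.287, 1.084, -1.08]
ft_force: [-0.1, -1.0, 0.8]
width: 38.3
```

Request:
{"op": "step_arm", "data": {"deltas": [[0,0,0,0,0,0,0.45],[0,0,0,0,0,0,0.5],[0,0,0,0,0,0,0.53],[0,0,0,0,0,0,0.56],[0,0,0,0,0,0,0.6]]}}

```text
t: 12.3
ee_pos: [567.4, -47.6, 88.0]
orientation: [-1.283, 1.079, -1.083]
ft_force: [5.8, -0.1, 0.3]
width: 18.0
```

```bash
python3 -c "
from h import *
P,F=av(4); print(r.get_state()['width'])"
```

```text
t 12.5 TCP [   2.23 -187.12   87.98] F [ 6.13 -0.13  0.53] sd [0.38 0.78 0.37] [0.01 0.02 0.01]
16.86015398107509
```

Request:
{"op": "step_arm", "data": {"deltas": [[-0.0005,-0.0086,0,0,0,-5,0.6],[-0.0017,-0.0172,0,0,0,-10,0.6],[-0.0036,-0.0256,0,0,0,-15,0.6],[-0.0063,-0.0338,0,0,0,-20,0.6],[-0.0097,-0.0417,0,0,0,-25,0.6]]}}

```text
t: 13.0
ee_pos: [565.9, -39.7, 131.0]
orientation: [-1.563, 0.811, -1.409]
ft_force: [3.1, -5.1, 2.5]
width: 17.9
```

```bash
python3 -c "
from h import *
P,F=av(4); print(r.get_state()['width'],Ro.from_rotvec(r.get_state()['orientation']).as_matrix().round(2)); mould()"
```

```text
t 13.2 TCP [   2.2  -177.38  130.94] F [ 3.23 -5.45  5.27] sd [1.59 3.23 2.94] [0.05 0.4  0.56]
17.84272822861511 [[ 0.15  0.08  0.99]
 [-0.89 -0.42  0.17]
 [ 0.42 -0.91  0.  ]]
mould top y [10.8 53.3 88.9] 401
lever slope deg 36.6 106
```

Request:
{"op": "step_arm", "data": {"deltas": [[0,0,0,0,0,0,0.1],[0,0,0,0,0,0,0.1],[0,-0.015,0,0,0,0,0.1],[0,-0.05,0,0,0,0,0.1],[0,-0.09,0,0,0,0,0.1]]}}

```text
t: 13.75
ee_pos: [556.7, -0.4, 211.2]
orientation: [-1.566, 0.819, -1.4]
ft_force: [1.1, -0.1, 0.6]
width: 38.7
```

Request:
{"op": "step_arm", "data": {"deltas": [[0,-0.02,-0.01,0,0,7,0.1],[0,-0.02,-0.02,0,0,14,0.1],[0,-0.02,-0.04,0,0,21,0.1],[0,-0.02,-0.06,0,0,25,0.1],[0,-0.02,-0.08,0,0,25,0.1]]}}

```text
t: 14.25
ee_pos: [476.8, -8.0, 229.2]
orientation: [-1.282, 1.086, -1.083]
ft_force: [0.2, 0.5, -0.9]
width: 38.9
```

```bash
python3 -c "
from h import *
P,F=av(3); print(r.get_state()['q'].round(2)); plan([-80,-40,150],'y'); mould()"
```

```text
t 14.4 TCP [ -80.68 -130.8   229.3 ] F [0.84 0.31 0.25] sd [0.84 0.12 0.28] [1.07 0.35 0.09]
[ 0.56  0.04 -0.66  1.81  0.03  1.29  0.07]
shift mm [-90.5  79.3  -1.2] turns [-1.000e-01  8.966e+01  3.000e-02] [array([  0. , -90.3,   0.1]), array([-0.1, 89.7,  0. ])]
mould top y [11.  52.6 89.7] 401
lever slope deg 33.7 101
```

Request:
{"op": "step_arm", "data": {"deltas": [[-0.03,0,0,0,8.5,0,0.1],[-0.06,0,0,0,17,0,0.1],[-0.0905,0.0,-0.001,0,25.5,0,0.1],[-0.0905,0,-0.001,0,34,0,0.1],[-0.0905,0,-0.001,0,42.5,0,0.1]]}}

```text
t: 14.95
ee_pos: [461.2, 85.2, 228.8]
orientation: [-0.882, 1.617, -1.616]
ft_force: [1.0, -0.3, -0.2]
width: 38.1
```

Request:
{"op": "step_arm", "data": {"deltas": [[0,0,0,0,8.5,0,0.1],[0,0,0,0,17,0,0.1],[0,0.02,0,0,25.5,0,0.1],[0,0.04,0,0,34,0,0.1],[0,0.06,0,0,42.5,0,0.1]]}}

```text
t: 15.45
ee_pos: [461.5, 84.1, 168.0]
orientation: [-0.267, 2.086, -2.085]
ft_force: [0.5, 0.5, 0.7]
width: 38.7
```

Request:
{"op": "step_arm", "data": {"deltas": [[0,0.01,0,0,4.7,0,0.1],[0,0.02,0,0,4.7,0,0.1],[0,0.02,0,0,4.7,0,0.1]]}}

```text
t: 15.75
ee_pos: [460.6, 83.6, 147.5]
orientation: [-0.195, 2.128, -2.127]
ft_force: [0.0, -1.2, 1.1]
width: 38.5
```

Run:
```python
from h import *
P,F=av(3); print(r.get_state()['q'].round(2)); plan([-80,-40,50],'y')
c=cam('side'); 
uv=np.stack(np.meshgrid(np.arange(230,350),np.arange(150,300)),-1).reshape(-1,2); Q=np.array([Cl(p) for p in dep(c,uv)])
m=(abs(Q[:,2]-80)<4)&(Q[:,1]<-22)&(Q[:,1]>-56)&((abs(Q[:,0]+50)<12)|(abs(Q[:,0]-60)<35)); print('bar y from side',np.percentile(Q[m,1],[5,50,95]),m.sum())
save(c,'pics/g.png',(240,140,350,230),6)
```

```text
t 15.9 TCP [-79.08 -39.45 148.68] F [ 0.24 -0.26 -0.01] sd [0.8  0.85 0.38] [0.16 0.11 0.3 ]
[ 0.41  0.11 -0.71  1.93  0.08  1.13 -1.73]
shift mm [ 1.2 99.   0.4] turns [ 0.    0.1  -0.04] [array([-1.000e-01, -1.799e+02, -0.000e+00]), array([ 0. ,  0.1, -0. ])]
bar y from side [-46.96826443 -36.75552462 -28.61040789] 170
```

View pics/g.png

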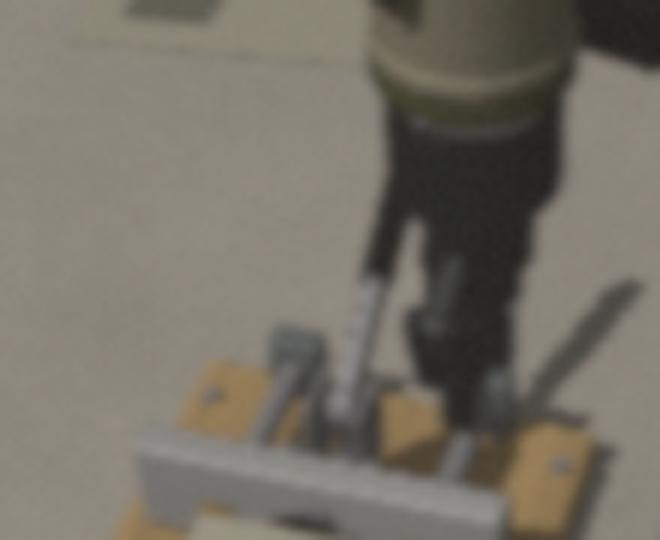

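Fingers stand over the near ear: the fingertips are at (460,400) and the bar's near end is at (495,520), with the lever standing clear to the left. Down now.

Request:
{"op": "step_arm", "data": {"deltas": [[0.001,0.025,0,0,0,0,0.1],[0.001,0.05,0,0,0,0,0.1],[0.001,0.075,0,0,0,0,0.1],[0.001,0.095,0,0,0,0,0.1],[0.001,0.099,0,0,0,0,0.1]]}}

```text
t: 16.45
ee_pos: [459.1, 82.5, 48.1]
orientation: [-0.192, 2.13, -2.129]
ft_force: [0.6, -0.1, 0.8]
width: 38.2
```

Request:
{"op": "step_arm", "data": {"deltas": [[0,0,0,0,0,0,0.4],[0,0,0,0,0,0,0.5],[0,0,0,0,0,0,0.55],[0,0,0,0,0,0,0.6],[0,0,0,0,0,0,0.7]]}}

```text
t: 16.95
ee_pos: [460.4, 83.8, 50.7]
orientation: [-0.188, 2.128, -2.127]
ft_force: [-2.5, 4.8, 2.5]
width: 19.1
```

```bash
python3 -c "
from h import *
P,F=av(4); print(r.get_state()['width']); mould()"
```

```text
t 17.15 TCP [-79.8  -38.88  50.66] F [-1.88  4.9   1.98] sd [0.56 0.24 0.36] [0.01 0.01 0.01]
18.87139509507725
mould top y [11.1 52.7 89. ] 403
lever slope deg 32.5 80
```

Request:
{"op": "step_arm", "data": {"deltas": [[0,0,0.0015,0,0,0,0.7],[0,0,0.003,0,0,0,0.7],[0,0,0.0045,0,0,0,0.7],[0,0,0.0055,0,0,0,0.7],[0,0,0.0055,0,0,0,0.7]]}}

```text
t: 17.7
ee_pos: [460.7, 82.4, 50.7]
orientation: [-0.191, 2.131, -2.12]
ft_force: [-5.5, 20.3, 0.0]
width: 18.9
```

```bash
python3 -c "
from h import *
P,F=av(3); print(r.get_state()['width'])"
```

```text
t 17.85 TCP [-79.78 -40.33  50.68] F [-1.66 21.31  0.56] sd [0.39 0.19 0.29] [0.02 0.01 0.01]
19.36573960108253
```

Request:
{"op": "step_arm", "data": {"deltas": [[0,0,0.0007,0,0,0,0.7],[0,0,0.0014,0,0,0,0.7],[0,0,0.002,0,0,0,0.7],[0,0,0.0028,0,0,0,0.7],[0,0,0.0028,0,0,0,0.7]]}}

```text
t: 18.35
ee_pos: [461.2, 79.8, 50.7]
orientation: [-0.192, 2.131, -2.12]
ft_force: [-5.2, 20.9, 0.0]
width: 19.1
```

```bash
python3 -c "
from h import *
P,F=av(3); print(r.get_state()['width'])"
```

```text
t 18.5 TCP [-79.79 -42.99  50.67] F [-2.05 20.96  0.75] sd [0.42 0.47 0.19] [0.01 0.   0.01]
19.315135767572457
```

Request:
{"op": "step_arm", "data": {"deltas": [[0,0,-0.003,0,0,0,0.7],[0,0,-0.005,0,0,0,0.7],[0,0,-0.005,0,0,0,0.7]]}}

```text
t: 18.8
ee_pos: [461.2, 79.9, 50.7]
orientation: [-0.188, 2.128, -2.128]
ft_force: [-4.8, 2.5, 7.9]
width: 19.2
```

```bash
python3 -c "
from h import *
P,F=av(3); print(r.get_state()['width'])"
```

```text
t 18.95 TCP [-79.78 -42.91  50.66] F [-3.43  3.91  7.43] sd [0.48 0.07 0.4 ] [0.02 0.01 0.01]
19.599686301296185
```

Request:
{"op": "step_arm", "data": {"deltas": [[0,0,0,0,0,0,0.1],[0,0,0,0,0,0,0.1],[0,0,0,0,0,0,0.1],[0,-0.03,0,0,0,0,0.1],[0,-0.07,0,0,0,0,0.1]]}}

```text
t: 19.45
ee_pos: [459.2, 79.1, 118.9]
orientation: [-0.193, 2.131, -2.13]
ft_force: [0.4, -0.8, 0.6]
width: 38.2
```

Request:
{"op": "step_arm", "data": {"deltas": [[0,-0.04,0,0,0,0,1],[0,-0.08,0,0,-8.5,0,1],[0,-0.08,0,0,-17,0,1],[0,-0.08,0.03,0,-25.5,0,1],[-0.02,-0.08,0.06,0,-34,0,1]]}}

```text
t: 19.95
ee_pos: [490.3, 23.2, 200.2]
orientation: [-0.723, 1.763, -1.767]
ft_force: [0.8, -0.3, 0.0]
width: -0.1
```

Request:
{"op": "step_arm", "data": {"deltas": [[0,0,0,0,-8.5,0,1],[0,0,0,0,-17,0,1],[0,0,0,0,-25.5,0,1],[0,0,0,0,-34,0,1],[0,0,0,0,-42.5,0,1]]}}

```text
t: 20.45
ee_pos: [490.9, 23.6, 199.4]
orientation: [-1.184, 1.248, -1.248]
ft_force: [1.2, -0.9, 0.3]
width: 0.3
```

Request:
{"op": "step_arm", "data": {"deltas": [[0,0,0,0,-8.5,0,1],[0,0,0,0,-13.3,0,1]]}}

```text
t: 20.65
ee_pos: [490.8, 23.6, 199.4]
orientation: [-1.289, 1.076, -1.077]
ft_force: [0.2, -0.3, 0.1]
width: 0.4
```

Run:
```python
from h import *
P,F=av(3); plan([1.5,-150,175],'x'); mould()
t=cam('top')
uv=np.stack(np.meshgrid(np.arange(200,350),np.arange(130,245)),-1).reshape(-1,2); Q=np.array([Cl(p) for p in dep(t,uv)])
m=(abs(Q[:,2]-80)<5)&(Q[:,1]<-22)&(Q[:,1]>-62)&(abs(Q[:,0])>25)&(abs(Q[:,0])<92); print('bar',np.percentile(Q[m,1],[5,50,95]).round(1),m.sum())
P0=np.load('P.npy'); Q=np.array([Cl(p) for p in P0]);m=(abs(Q[:,2]-80)<5)&(Q[:,1]<-22)&(Q[:,1]>-62)&(abs(Q[:,0])>25)&(abs(Q[:,0])<92); print('bar0',np.percentile(Q[m,1],[5,50,95]).round(1),m.sum())
```

```text
t 20.8 TCP [ -60.5  -103.51  199.42] F [ 0.04 -0.29  0.  ] sd [0.49 0.55 0.35] [0.   0.02 0.  ]
shift mm [46.1 24.4 62.3] turns [-0.   -0.37  0.01] [array([-0. , -0.4,  0. ]), array([ -0. , 179.6,  -0. ])]
mould top y [11.6 53.1 89.2] 408
lever slope deg 33.4 96
bar [-39.7 -36.3 -33.6] 52
bar0 [-47.9 -39.2 -30. ] 340
```

Request:
{"op": "step_arm", "data": {"deltas": [[0.02,0,0.03,0,-0.4,0,1],[0.046,0,0.062,0,-0.4,0,1],[0.046,0.015,0.062,0,-0.4,0,1],[0.046,0.024,0.062,0,-0.4,0,1],[0.046,0.024,0.062,0,-0.4,0,1]]}}

```text
t: 21.4
ee_pos: [558.5, -10.1, 173.9]
orientation: [-1.291, 1.078, -1.074]
ft_force: [-0.2, -0.3, -0.4]
width: -0.1
```

Request:
{"op": "step_arm", "data": {"deltas": [[0.001,0.01,0,0,0,0,1],[0.001,0.02,0,0,0,0,1],[0.002,0.028,0,0,0,0,1],[0.006,0.033,0,0,0,0,1],[0.01,0.037,0,0,0,0,1]]}}

```text
t: 21.9
ee_pos: [561.5, -20.6, 138.0]
orientation: [-1.289, 1.075, -1.075]
ft_force: [-0.7, 0.6, 0.1]
width: -0.1
```

Request:
{"op": "step_arm", "data": {"deltas": [[0.003,0.003,0,0,0,0,1],[0.006,0.0055,0,0,0,0,1],[0.008,0.0085,0,0,0,0,1],[0.01,0.0115,0,0,0,0,1],[0.0115,0.014,0,0,0,0,1]]}}

```text
t: 22.4
ee_pos: [563.7, -32.0, 124.2]
orientation: [-1.289, 1.075, -1.075]
ft_force: [-0.2, -0.0, 0.2]
width: -0.0
```

Run:
```python
from h import *
P,F=av(4); print(ang(P,yp=-92))
c=cam('side'); save(c,'pics/i.png',(253,138,353,228),6)
```

```text
t 22.6 TCP [   1.3  -171.25  124.12] F [0.35 0.09 0.26] sd [0.62 0.2  0.43] [0.06 0.14 0.21]
0.29789897329178616
```

View pics/i.png

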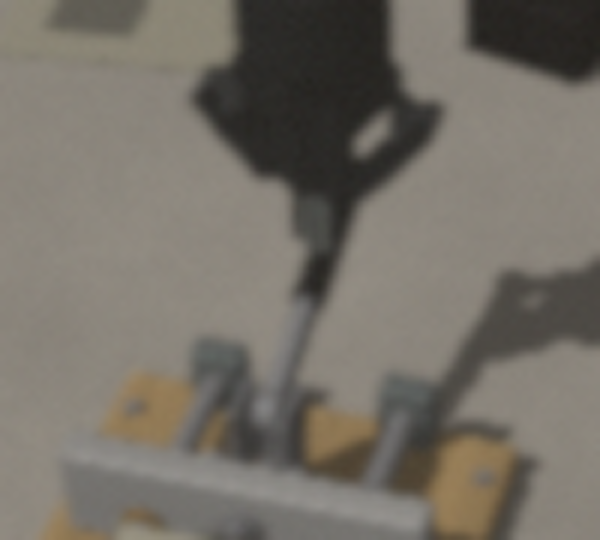

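The tip at (315,235) is on the grip, and the grip/shaft joint is at (302,295). I'll continue along the arc.

Request:
{"op": "step_arm", "data": {"deltas": [[0.0015,0.0025,0,0,0,0,1],[0.003,0.005,0,0,0,0,1],[0.0045,0.0075,0,0,0,0,1],[0.006,0.0105,0,0,0,0,1],[0.006,0.0105,0,0,0,0,1]]}}

```text
t: 23.15
ee_pos: [564.6, -38.2, 113.4]
orientation: [-1.29, 1.076, -1.075]
ft_force: [0.4, -0.3, 0.5]
width: 0.1
```

```bash
python3 -c "
from h import *
P,F=av(4); print(ang(P,yp=-92))"
```

```text
t 23.35 TCP [   1.35 -177.13  113.78] F [-0.13  0.07  0.42] sd [0.59 0.61 0.47] [0.07 0.07 0.13]
0.18136581785915978
```

Request:
{"op": "step_arm", "data": {"deltas": [[0.0003,0.0013,0,0,0,0,1],[0.0006,0.0026,0,0,0,0,1],[0.0009,0.004,0,0,0,0,1],[0.0012,0.005,0,0,0,0,1]]}}

```text
t: 23.75
ee_pos: [565.0, -38.9, 108.8]
orientation: [-1.289, 1.075, -1.075]
ft_force: [0.6, 0.3, 0.2]
width: -0.1
```

```bash
python3 -c "
from h import *
P,F=av(4); print(ang(P,yp=-92))"
```

```text
t 23.95 TCP [   1.38 -178.2   108.75] F [-0.09  0.3  -0.03] sd [0.4  0.27 0.46] [0.04 0.02 0.04]
0.12970441592336968
```

Request:
{"op": "step_arm", "data": {"deltas": [[0.0002,0.0015,0,0,0,0,1],[0.0004,0.003,0,0,0,0,1],[0.0006,0.0045,0,0,0,0,1]]}}

```text
t: 24.25
ee_pos: [565.1, -39.7, 104.3]
orientation: [-1.289, 1.075, -1.075]
ft_force: [0.6, 0.1, 1.1]
width: -0.1
```

```bash
python3 -c "
from h import *
P,F=av(4); print(ang(P,yp=-92))"
```

```text
t 24.45 TCP [   1.33 -178.82  104.16] F [ 0.34  0.36 -0.41] sd [0.32 0.31 0.49] [0.03 0.08 0.11]
0.08291420407392
```

Request:
{"op": "step_arm", "data": {"deltas": [[0.0001,0.0012,0,0,0,0,1],[0.0002,0.0025,0,0,0,0,1]]}}

```text
t: 24.65
ee_pos: [565.2, -39.7, 101.9]
orientation: [-1.289, 1.075, -1.075]
ft_force: [-0.5, -1.2, 0.8]
width: -0.0
```

```bash
python3 -c "
from h import *
P,F=av(4); print(ang(P,yp=-92)); mould()"
```

```text
t 24.85 TCP [   1.41 -179.    101.75] F [-0.05 -0.19 -0.37] sd [0.22 0.64 0.34] [0.01 0.04 0.06]
0.058434846413507865
mould top y [10.8 52.5 88.7] 406
lever slope deg 82.8 40
```

Request:
{"op": "step_arm", "data": {"deltas": [[0,0.001,0,0,0,0,1],[0.0001,0.002,0,0,0,0,1]]}}

```text
t: 25.1
ee_pos: [565.2, -39.9, 99.9]
orientation: [-1.289, 1.075, -1.075]
ft_force: [0.2, -0.6, 1.2]
width: -0.0
```

```bash
python3 -c "
from h import *
P,F=av(4)"
```

```text
t 25.3 TCP [   1.44 -179.15   99.85] F [ 0.22 -0.5   0.54] sd [0.18 0.38 0.24] [0.02 0.02 0.03]
```

Request:
{"op": "step_arm", "data": {"deltas": [[0,0.001,0,0,0,0,1],[0,0.0015,0,0,0,0,1]]}}

```text
t: 25.5
ee_pos: [565.2, -40.0, 98.5]
orientation: [-1.289, 1.075, -1.076]
ft_force: [0.1, -1.1, 1.4]
width: -0.4
```

```bash
python3 -c "
from h import *
P,F=av(4)"
```

```text
t 25.7 TCP [   1.48 -179.27   98.43] F [-0.03 -1.38  1.39] sd [0.26 0.36 0.42] [0.01 0.02 0.01]
```

Request:
{"op": "step_arm", "data": {"deltas": [[0,0.001,0,0,0,0,1]]}}

```text
t: 25.8
ee_pos: [565.3, -40.0, 97.6]
orientation: [-1.289, 1.075, -1.076]
ft_force: [-0.3, -2.4, 3.3]
width: 0.1
```

```bash
python3 -c "
from h import *
P,F=av(4)"
```

```text
t 26.0 TCP [   1.47 -179.29   97.4 ] F [-0.07 -1.57  1.89] sd [0.85 0.82 0.7 ] [0.01 0.07 0.01]
```

Request:
{"op": "step_arm", "data": {"deltas": [[0,0.001,0,0,0,0,1]]}}

```text
t: 26.1
ee_pos: [565.3, -40.0, 96.6]
orientation: [-1.289, 1.075, -1.076]
ft_force: [-0.7, -3.1, 4.2]
width: 0.1
```

```bash
python3 -c "
from h import *
P,F=av(6)"
```

```text
t 26.4 TCP [   1.49 -179.21   96.41] F [-0.26 -2.32  3.45] sd [0.53 0.38 0.58] [0.02 0.06 0.02]
```

Request:
{"op": "step_arm", "data": {"deltas": [[0,0.0007,0,0,0,0,1]]}}

```text
t: 26.5
ee_pos: [565.2, -39.9, 95.8]
orientation: [-1.289, 1.075, -1.076]
ft_force: [0.8, -1.0, 4.8]
width: -0.4
```

```bash
python3 -c "
from h import *
P,F=av(6)"
```

```text
t 26.8 TCP [   1.49 -179.21   95.75] F [-0.09 -2.91  3.45] sd [0.32 0.54 0.66] [0.01 0.02 0.01]
```

Request:
{"op": "step_arm", "data": {"deltas": [[0,-0.005,0,0,0,0,1],[0,-0.015,0,0,0,0,1],[0,-0.04,0,0,0,0,1],[0,-0.08,0,0,0,0,1],[0,-0.12,0,0,0,0,1]]}}

```text
t: 27.3
ee_pos: [564.5, -39.1, 217.3]
orientation: [-1.29, 1.076, -1.073]
ft_force: [0.6, -0.7, 0.2]
width: 0.1
```

Request:
{"op": "step_arm", "data": {"deltas": [[0,0,-0.03,0,0,0,1],[0,0,-0.07,0,0,0,1],[0,0,-0.11,0,0,0,1],[0,0,-0.11,0,0,0,1]]}}

```text
t: 27.7
ee_pos: [453.2, -60.3, 216.0]
orientation: [-1.292, 1.076, -1.077]
ft_force: [-0.0, 0.0, 1.1]
width: 0.0
```

Run:
```python
from h import *
P,F=av(4); mould()
c=cam('side')
uv=np.stack(np.meshgrid(np.arange(230,350),np.arange(120,300)),-1).reshape(-1,2); Q=np.array([Cl(p) for p in dep(c,uv)])
m=(abs(Q[:,0])<5)&(Q[:,2]>80)&(Q[:,2]<125)&(Q[:,1]<-155)&(Q[:,1]>-230); k=np.polyfit(Q[m,1],Q[m,2],1); print('grip top slope rad',-k[0],'z',np.median(Q[m,2]),m.sum())
save(c,'pics/j.png',(240,130,360,250),5)
```

```text
t 27.9 TCP [-108.62 -179.31  216.42] F [ 0.48 -0.16  0.08] sd [0.49 0.67 0.41] [0.93 0.21 0.13]
mould top y [10.7 53.6 88.4] 400
grip top slope rad 0.012085741823767161 z 96.32503499734484 51
```

View pics/j.png

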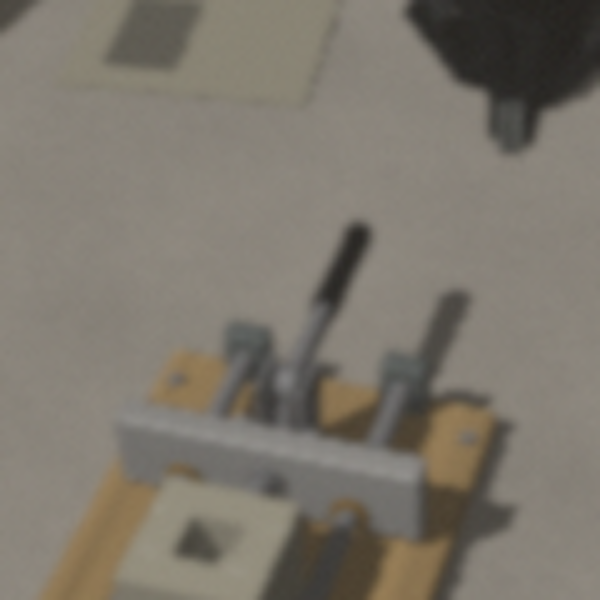

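The gripper (510,130) is clear of everything. The lever lies level, with its grip at (345,260): slope about 0.012 rad and grip top at z of about 96 mm. The mould is clamped. Handing in.

```bash
python3 -c "
from bench import r
print(r.hand_in())"
```

```text
the job is handed in; nothing more can be done
None
```

The mould is clamped with the lever lying level, and the job was handed in at about 28 s of the 72 s allowed.

1. **First press:** I pressed the lever with closed fingers until it firmed up. That came at about 0.137 rad above level (lever about 0.86 rad), with roughly 4–5 N on the tool.
2. **Lift:** I pinched the grip and lifted the lever about 0.44 rad off the mould.
3. **Crosshead:** I gripped the near ear and slid the crosshead 4.0 mm away from the mould. The aim was 4.1 mm.
4. **Second press:** The lever firmed up just as the handle came level. The fingertip was at z = 95.75 mm, against 96 mm for a level grip. The highest reading was about 4.8 N, or about 3.8 N above free running, below the 6 N that chips plaster.

**Last checks:** The depth image gave a grip slope of about 0.012 rad with its top at z = 96.3 mm, which fits level after the small spring-back. The mould stayed put and the arm was clear of everything.

**Less certain:**
- The force readings carry about 0.4 N of noise, and resting readings were lower than moving ones (3.5 N against 4.8 N at the end).
- The nip looked stiffer than the 0.5 N per mm given.
- The side camera's automatic lever-slope reading was unreliable while the gripper was in view, so I did not use it.

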